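Sweep scrap bearings off the sorting tray

ROBOT

A 6-joint arm with a two-finger parallel gripper is mounted at the origin on the work surface. World frame = base frame: x ahead of the robot, y to its left, z up, the work surface at z = 0. Lengths are in mm, angles in rad, forces in N, time in s.
With the tool pointing down it reaches from about 350 to 925 mm from the base axis. Payload 6.4 kg.
Tool frame: the origin (TCP) lies midway between the tips of the shut fingers; the grasp point (between the pads) lies 19 mm behind it (bot.grip_point_offset is the distance from the TCP to the grasp point, in mm); z points along the fingers, y is the direction in which the jaws open and shut (so a half turn about z gives the same grasp; the last joint's range is limited). The gripper opens to 85 mm and grips with 20 to 120 N. Pads are 22 mm wide; open, the fingers measure 114 mm over their backs; the gripper's body (76 mm by 85 mm) begins 54 mm behind the grasp point. The pads swing forward as they close: fully open they stand 13 mm farther back than shut.
Start: joints at [0.939, 0.245, 1.558, -0, 1.339, -0.174], TCP at [287.283, 583.08, 231.29] pointing down, gripper open.
Joint ranges: [-3.13, 3.13], [-1.02, 2.26], [0.13, 2.54], [-0.95, 4.09], [0.21, 2.88], [-2.74, 2.74]. Speed limits (rad/s): [2.57, 2.57, 3.14, 3.14, 3.14, 3.14].

INTERFACE

Orientations are given as [roll, pitch, yaw] about the fixed x, y, z axes, in that order (R = Rz(yaw) Ry(pitch) Rx(roll)).
In Python, from cell import bot gives the robot as it stands. The module is installed in compiled form; this text tells all that it offers.
- The arm moves only by the tool apply_moves, never from a script. Its argument "plan" is a list of rows, each a list of 3 entries, a list of its own where there are three numbers: the finger opening in cm, from 0 to 8.54, then the shift along the tool's x, y, z in cm, then the turn about the tool's z in degrees. A call has 1 to 5 rows; each row is the pose to reach, as a shift and turn from the pose measured when the call began, along the tool's axes at that moment; what a row does not reach only later rows make up. A row lasts 1/12 s, in which the tool goes at most 41.7 mm and 7.16 degrees, less where a joint would pass 70% of its speed; a pose out of reach is approached as far as the arm can. A call with a gripper value outside its range is refused whole. The fingers move at their own pace and stop on an object; "newtons" is the grip in N (left out, the last holds). Time passes only in rows, so rows that repeat a pose let the fingers close. It gives the time, the measured TCP pose, the force and the opening at its end, in the units of the state.
- bot.observe(): the state, without advancing time (a new reading comes with each control period).
- bot.camera(name): name is "side" or "top" or "wrist"; returns the picture (420x560x3 uint8, red, green, blue); there is no depth.
- bot.camera_params(name): a dict with "K" (3x3 intrinsics, pixels), "world_to_cam" (4x4, takes a point from world to camera coordinates). Camera axes: x right, y up, looking along -z (the intrinsics and any distortion apply to the point x, -y, -z); pixel columns grow to the right and rows downward; lengths in mm; the calibration is good to about 2 mm. A picture is of the moment at which its call begins: read the wrist's pose just before it. camera_params takes no time and is no camera call; for the wrist camera it gives the pose at the moment of the call.
- bot.hand_in(): hands the job in, once; it reports no verdict.
The state is a dict: "time_s": time; "q": joint angles; "qd": joint speeds; "joint_torque": joint torques, N m; "position": TCP position; "ee_rot": TCP orientation; "force": force on the tool from outside, world axes, zero at the start; "ft_torque": the same for the moment, N m; "finger_gap": finger opening in mm.
Only numpy, scipy, OpenCV 4.12 (cv2) and the standard library are available. Lean on these libraries where they do the work, as an engineer would, in place of code of your own. Each camera call takes 0.05 s, during which the arm holds its last target.

TASK

Sweep the three scrap ball bearings across the white sorting tray with the closed fingers and push them out through the gap in its rim, so that all three drop into the yellow bin below the gap. Only push them, do not lift them, and leave the brass weight and the red-capped jar standing where they are on the tray.

Things in the scene. Friction and masses are not known exactly. Their poses are not given: they have to be found in the camera images.
- tray: Fixed sorting tray with a blue rim on a dark wooden riser. Origin on the bench under the tray's centre, z up. Its white floor is 75 mm above the origin; the inside is 280 x 280 mm (x and y from -140 to +140 mm), the rim 20 mm high above the floor and 6 mm thick. The only gap in the rim is in the +x side, 130 mm wide (y from -65 to +65 mm); the floor ends at x = +150 mm there and parts pushed farther fall off its edge into the bin. Tray position and yaw vary.
- bin: Fixed open yellow parts bin standing on the bench against the tray below the gap. Outside 130 x 170 x 60 mm (x, y, z), walls and floor 4 mm, axes parallel to the tray's. Origin at the centre of its underside, at x = +211 mm, y = 0, z = 0 in the tray's frame.
- bearing_a: Scrap ball bearing lying flat: steel disc 40 mm in diameter, 16 mm thick, black seals on both faces and an orange plug in the bore, about 60 to 120 g. Origin at its centre, so 8 mm above the tray floor at the start. One of three identical bearings; slides easily when pushed at its side.
- bearing_b: Scrap ball bearing lying flat: steel disc 40 mm in diameter, 16 mm thick, black seals on both faces and an orange plug in the bore, about 60 to 120 g. Origin at its centre, so 8 mm above the tray floor at the start. One of three identical bearings; slides easily when pushed at its side.
- bearing_c: Scrap ball bearing lying flat: steel disc 40 mm in diameter, 16 mm thick, black seals on both faces and an orange plug in the bore, about 60 to 120 g. Origin at its centre, so 8 mm above the tray floor at the start. One of three identical bearings; slides easily when pushed at its side.
- weight: Loose brass calibration weight standing on the tray to one side of the gap: 32 mm diameter, 51 mm high with a knob, 250 g. Origin at the centre of its underside. Leave it alone.
- jar: Loose small white jar with red cap standing on the tray to the other side of the gap: 38 mm diameter, 48 mm high, 90 g. Origin at the centre of its underside. Leave it alone.
Mind the look-alikes: they are no part of the job. What is shaped like the bearing_a but brown is not meant.

How it is judged (in metres and radians):
At the end, for the whole second after the job is handed in: All three bearings lie at rest inside the yellow bin (centres within its walls and below its rim); the weight and the jar stand upright, within 15 mm of where they started (x of bearing_a in the frame of bin between -0.062 and 0.062 m and y of bearing_a in the frame of bin between -0.082 and 0.082 m and z of each of bearing_a, bearing_b, bearing_c in the frame of bin below 0.058 m and linear speed of each of bearing_a, bearing_b, bearing_c below 0.03 m/s and x of bearing_b in the frame of bin between -0.062 and 0.062 m and y of bearing_b in the frame of bin between -0.082 and 0.082 m and x of bearing_c in the frame of bin between -0.062 and 0.062 m and y of bearing_c in the frame of bin between -0.082 and 0.082 m and distance of each of weight, jar from where it was at the start of the episode below 0.015 m and angle between each of weight, jar's own z axis and vertical below 0.2 rad); the robot touches nothing.
It fails at once if a bearing is lifted more than 15 mm off the tray floor (z of any of bearing_a, bearing_b, bearing_c in the frame of tray above 0.098 m).
It fails at once if the weight or the jar is shifted by more than 15 mm or tipped (not (distance of weight from where it was at the start of the episode below 0.015 m) or not (angle between weight's own z axis and vertical below 0.2 rad) or not (distance of jar from where it was at the start of the episode below 0.015 m) or not (angle between jar's own z axis and vertical below 0.2 rad)).
It also fails if it takes over 70 s, if anything falls off the work surface, if the arm or the gripper's body presses on something with over 40 N, if the wrist force passes 120 N, or if a joint passes its speed limit or range.

## Working session

There is one attempt and no reset: what is moved stays moved. The work goes in short steps, Python scripts to look and compute and a tool call to move; the robot and the scene stay as the last step left them, time stands still between calls to the robot, and variables do not carry over. Pictures are saved under pics/ and viewed, and the job is handed in when it is done.

Besides the shell and the picture viewer there is one more tool, called after ">>>" as name(argument=value, ...) on one line, values as JSON. apply_moves: Moves the arm, as the interface text tells. Its arguments: {"type":"object","properties":{"plan":{"type":"array","items":{"type":"array"}},"newtons":{"type":"number"}},"required":["plan"]}

```bash
mkdir -p pics; python3 - <<'E'
from cell import bot
import cv2
s=bot.observe()
print(s['time_s'],s['position'],s['ee_rot'],s['finger_gap'])
for n in('top','side'):
    cv2.imwrite(f'pics/{n}0.png',bot.camera(n)[:,:,::-1])
    p=bot.camera_params(n);print(n,p)
E
```

```text
0.0 [286.91133087 582.63527674 230.19898953] [-3.13972063e+00 -3.59849986e-04  2.68385202e+00] 85.34582745831881
top {'K': array([[488.92191303,   0.        , 287.43619741],
       [  0.        , 488.92191303, 210.28561611],
       [  0.        ,   0.        ,   1.        ]]), 'world_to_cam': array([[ 1.58900214e-03, -9.99919689e-01, -1.25733959e-02,
         1.67517620e+01],
       [ 9.86057097e-01, -5.25490231e-04,  1.66406505e-01,
        -5.53085653e+02],
       [-1.66399748e-01, -1.26625065e-02,  9.85977071e-01,
        -9.40024197e+02],
       [ 0.00000000e+00,  0.00000000e+00,  0.00000000e+00,
         1.00000000e+00]])}
side {'K': array([[545.92475806,   0.        , 285.57916823],
       [  0.        , 545.92475806, 212.96299164],
       [  0.        ,   0.        ,   1.        ]]), 'world_to_cam': array([[ 9.92214985e-01, -1.23971069e-01, -1.18574170e-02,
        -5.44176370e+02],
       [ 7.95841535e-02,  5.57950996e-01,  8.26049059e-01,
        -1.16905389e+02],
       [-9.57903273e-02, -8.20561917e-01,  5.63473472e-01,
        -1.10941290e+03],
       [ 0.00000000e+00,  0.00000000e+00,  0.00000000e+00,
         1.00000000e+00]])}
```

View pics/top0.png

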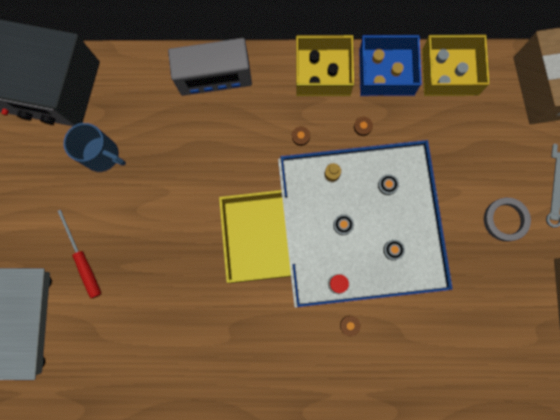

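View pics/side0.png

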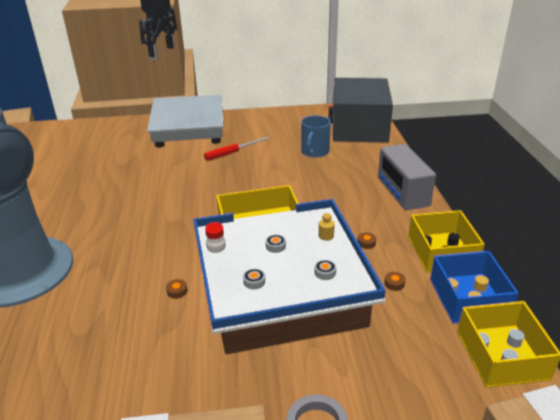

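The top view shows three steel and black bearings with orange plugs on the tray, at (389,184), (344,225) and (395,250). Three brown look-alikes lie off the tray on the bench at (301,135), (363,126) and (350,326), so the ones on the tray are the ones meant. The weight is at (333,172), the jar at (339,284), and the gap and bin are on the left. I'll confirm this in one enlarged crop and measure.

```bash
cat > h.py <<'E'
import numpy as np, cv2
from scipy.optimize import least_squares
from cell import bot
def ray(n,uv,z):
    p=bot.camera_params(n);K=p['K'];T=p['world_to_cam'];R=T[:3,:3];t=T[:3,3]
    d=np.linalg.inv(K)@np.array([uv[0],uv[1],1.]);d=np.array([d[0],-d[1],-d[2]])
    c=-R.T@t;w=R.T@d
    return c+w*(z-c[2])/w[2]
def proj(n,P):
    p=bot.camera_params(n);K=p['K'];T=p['world_to_cam']
    c=T[:3,:3]@np.asarray(P,float)+T[:3,3];c=np.array([c[0],-c[1],-c[2]]);u=K@c
    return u[:2]/u[2]
def orange(img):
    hsv=cv2.cvtColor(img,cv2.COLOR_RGB2HSV)
    m=cv2.inRange(hsv,(5,120,120),(20,255,255))
    k,l,st,ce=cv2.connectedComponentsWithStats(m)
    return [(ce[i],st[i,4]) for i in range(1,k) if st[i,4]>15]
E
python3 - <<'E'
from h import *
im=cv2.imread('pics/top0.png')
c=cv2.resize(im[120:340,210:470],None,fx=3,fy=3,interpolation=cv2.INTER_CUBIC)[:600,:780]
cv2.imwrite('pics/crop0.png',c)
for ce,a in orange(im[:,:,::-1].copy()): print(ce.round(1),a,ray('top',ce,91).round(1))
im=cv2.imread('pics/side0.png')
for ce,a in orange(im[:,:,::-1].copy()): print('side',ce.round(1),a,ray('side',ce,91).round(1))
# outer-top rim corners
C=[(279,157),(428,142),(451,290),(296,306)]
for u in C: print(ray('top',u,95).round(1))
E
```

```text
[222.  149.3] 40889 [667.5 145.6  91. ]
[355.6  60.8] 179 [ 852.5 -121.1   91. ]
[422.   43.5] 20 [ 889.7 -256.9   91. ]
[500.   52.3] 569 [ 869.8 -413.3   91. ]
[95.8 44.9] 90 [890.1 410.4  91. ]
[ 31.3 143. ] 2527 [681.3 525.1  91. ]
[363.2 124.6] 60 [ 717.5 -133.4   91. ]
[300.5 134.5] 60 [697.4  -9.1  91. ]
[495.4 195.2] 7111 [ 574.8 -383.8   91. ]
[ 21.9 169.5] 164 [627.2 538.8  91. ]
[ 78.6 169.6] 25 [626.7 426.6  91. ]
[388.8 183.3] 38 [ 598.5 -179.9   91. ]
[506.3 219.1] 541 [ 528.4 -401.2   91. ]
[343.3 224. ] 42 [518.9 -90.5  91. ]
[553.8 221.4] 16 [ 523.7 -490.8   91. ]
[ 60.  251.4] 163 [466.2 450.6  91. ]
[394.2 249. ] 41 [ 471.1 -186.    91. ]
[483.7 247.6] 139 [ 473.7 -354.8   91. ]
[289.5 341.7] 50942 [300.1  12.2  91. ]
[500.  266.7] 1233 [ 437.9 -383.    91. ]
[  8.1 264.3] 79 [441.6 548.1  91. ]
[350.1 325.5] 80 [329.5 -99.8  91. ]
[554.6 337.2] 20 [ 309.4 -473.3   91. ]
[223.9 356.4] 16 [273.5 132.6  91. ]
[242.6 356.6] 40 [273.4  98.3  91. ]
[126.9 409.9] 540 [179.7 306.2  91. ]
[439.7 411.2] 499 [ 179.9 -257.2   91. ]
[264.  410.6] 554 [179.6  58.1  91. ]
[ 40.7 412. ] 1191 [175.4 462.7  91. ]
[189.5 415.8] 651 [170.1 192.3  91. ]
[496.6 417. ] 328 [ 170.6 -358.1   91. ]
side [109.2  55.9] 1816 [  51.6 1067.5   91. ]
side [165.4  70.4] 828 [258.8 884.4  91. ]
side [215.7 283.3] 93802 [ 404.3 -198.7   91. ]
side [325.6 220.1] 18 [624.7 -39.6  91. ]
side [326.3 232.7] 118 [618.3 -81.5  91. ]
side [275.3 239.2] 30 [518.8 -88.3  91. ]
side [324.9 265.9] 32 [ 597.5 -178.9   91. ]
side [253.4 274.8] 36 [ 470.  -185.3   91. ]
side [480.3 286.7] 46 [ 846.4 -268.3   91. ]
side [315.9 415.4] 273 [ 530.1 -477.4   91. ]
[650.4  33.1  95. ]
[ 680.2 -258.3   95. ]
[ 394.5 -287.7   95. ]
[3.648e+02 2.000e-01 9.500e+01]
```

View pics/crop0.png

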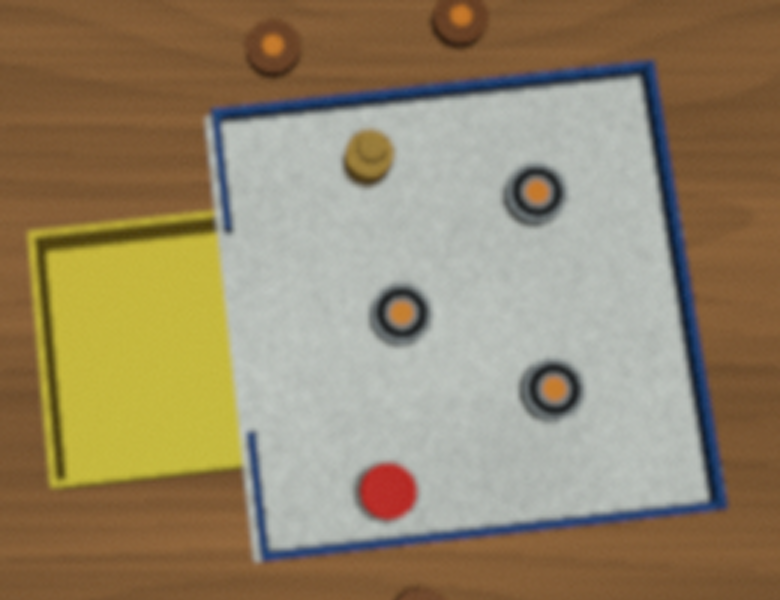

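The crop confirms it: three identical bearings on the tray, and the brown look-alikes outside it. The two cameras agree on the bearings to within about 2 mm. Next I'll fit the tray pose.

```bash
cat >> h.py <<'E'
def fit():
    C=np.array([(212,112),(655,62),(727,508),(266,560)])/3+[210,120]
    W=np.array([ray('top',u,95)[:2] for u in C])
    # tray frame: +x towards gap.
    L=146*np.array([(1,1),(-1,1),(-1,-1),(1,-1)])  # order checked: see residuals
    best=None
    for LL in (L,L*[1,-1]):
        f=lambda p:(np.c_[np.cos(p[2])*LL[:,0]-np.sin(p[2])*LL[:,1]+p[0],np.sin(p[2])*LL[:,0]+np.cos(p[2])*LL[:,1]+p[1]]-W).ravel()
        r=least_squares(f,[520,-130,1.6])
        if best is None or r.cost<best.cost: best=r
    return best
T=fit();cx,cy,yaw=T.x
def to_tray(P): 
    d=np.asarray(P)[:2]-[cx,cy];c,s=np.cos(yaw),np.sin(yaw);return np.array([c*d[0]+s*d[1],-s*d[0]+c*d[1]])
def to_world(p): 
    c,s=np.cos(yaw),np.sin(yaw);return np.array([c*p[0]-s*p[1]+cx,s*p[0]+c*p[1]+cy])
def bearings(n='top',z=91):
    return [to_tray(q) for ce,a in orange(bot.camera(n)) for q in [ray(n,ce,z)] if a<60 and max(abs(to_tray(q)))<140]
E
python3 - <<'E'
from h import *
print(T.x,T.fun.round(1))
for w in [(598,-179.5),(518.9,-89.5),(470.6,-185.7)]: print(to_tray(w).round(1))
# weight top crop (372,149) z=126 ; jar cap center crop(387,491) z 123
for nm,c,z in (('weight',(372,149),75+49),('jar',(387,491),123)):
    u=np.array(c)/3+[210,120];print(nm,to_tray(ray('top',u,z)).round(1))
print('jar side',to_tray(ray('side',(214,229),123)).round(1))
print('weight side',to_tray(ray('side',(326.5,217),125)).round(1))
for l in [(150,65),(150,-65),(140,65),(-140,-140)]:
    print(l,to_world(l),proj('top',[*to_world(l),75]))
E
```

```text
[ 522.99948474 -131.05474501    1.68441293] [ 1.7  0.7  1.7 -0.5 -1.3 -2.4 -2.2  2.1]
[-56.6 -69. ]
[41.8 -0.6]
[-48.4  58.3]
weight [  48.6 -100.6]
jar [ 66.5 110.8]
jar side [ 60.3 110.9]
weight side [  42.4 -100.9]
(150, 65) [441.41272014  10.60894067] [290.50714837 265.10238546]
(150, -65) [570.57455481  25.34734163] [283.04716969 199.09647011]
(140, 65) [442.54644329   0.67341492] [295.67674457 264.51437135]
(-140, -140) [ 677.96896928 -254.27998132] [423.31106951 146.12068462]
```

```bash
cat >> h.py <<'E'
from scipy.spatial.transform import Rotation as Ro
def go(p,z,ang=0.,quiet=False):
    """p tray xy mm, ang = push direction (tool x) in tray deg. prints shift cm in tool axes and turn deg"""
    s=bot.observe();R=Ro.from_euler('xyz',s['ee_rot']).as_matrix()
    d=np.array([*to_world(p),z])-s['position'];x=R[:,0]
    a=np.degrees(yaw)+ang-np.degrees(np.arctan2(x[1],x[0])); a=(a+180)%360-180
    print('now tray',to_tray(s['position']).round(1),s['position'].round(1),'-> shift cm',(R.T@d/10).round(2),'turn',round(-a,1),'t',round(s['time_s'],2),'gap',round(s['finger_gap'],1),'F',np.round(s['force'],1))
E
python3 -c "
from h import *
go((-8,-0.6),130);go((-8,-.6),80)"
```

```text
now tray [735.9 153.6] [287.  582.6 230.3] -> shift cm [-53.2  -54.21  10.11] turn 57.3 t 0.1 gap 85.5 F [0.  0.4 0.3]
now tray [735.9 153.6] [287.  582.6 230.3] -> shift cm [-53.2  -54.2   15.11] turn 57.3 t 0.1 gap 85.5 F [0.  0.4 0.3]
```

>>> apply_moves(plan=[[0,[-2.6,-2.7,0],7],[0,[-5.3,-5.4,0],14],[0,[-8,-8.1,0],21],[0,[-10.6,-10.8,0],28],[0,[-13.3,-13.5,0],35]], newtons=40)

```text
time_s: 0.52
position: [346.4, 401.0, 229.9]
ee_rot: [-3.139, 0.001, 2.068]
force: [0.5, -0.1, 0.9]
finger_gap: 25.6
```

```bash
python3 -c "
from h import *
go((-8,-0.6),150)"
```

```text
now tray [548.7 115.1] [346.4 401.  229.9] -> shift cm [-55.95 -10.06   8.07] turn 22.0 t 0.52 gap 25.6 F [ 0.5 -0.1  0.9]
```

>>> apply_moves(plan=[[0,[-4,-0.7,0],7],[0,[-8,-1.4,0],14],[0,[-12,-2.1,0],22],[0,[-16,-2.8,0],22],[0,[-20,-3.5,0],22]])

```text
time_s: 0.93
position: [410.8, 206.7, 229.9]
ee_rot: [-3.139, 0.002, 1.683]
force: [1.6, 1.3, -0.0]
finger_gap: -0.2
```

```bash
python3 -c "
from h import *
go((-8,-0.6),150)"
```

```text
now tray [348.3  73.2] [410.8 206.7 229.9] -> shift cm [-35.61   7.43   8.04] turn -0.1 t 0.93 gap -0.2 F [ 1.6  1.3 -0. ]
```

>>> apply_moves(plan=[[0,[-4,0.8,0],0],[0,[-8,1.6,0],0],[0,[-12,2.5,0],0],[0,[-16,3.3,0],0],[0,[-20,4.1,0],0]])

```text
time_s: 1.35
position: [473.9, 10.5, 230.0]
ee_rot: [-3.139, 0.002, 1.683]
force: [0.4, 0.1, -0.4]
finger_gap: -0.2
```

>>> apply_moves(plan=[[0,[-4,0.8,0],0],[0,[-8,1.6,0],0],[0,[-12,2.4,0],0],[0,[-15.6,3.3,0],0],[0,[-15.6,3.3,0],0]])

```text
time_s: 1.77
position: [525.2, -146.3, 229.9]
ee_rot: [-3.14, 0.003, 1.677]
force: [-0.1, 0.7, 0.1]
finger_gap: 0.2
```

```bash
python3 -c "
from h import *
go((-8,-0.6),110)
cv2.imwrite('pics/w1.png',bot.camera('wrist')[:,:,::-1])
go((-8,-0.6),80)"
```

```text
now tray [-15.4  -0.5] [ 525.2 -146.3  229.9] -> shift cm [ 0.78  0.03 11.99] turn -0.4 t 1.77 gap 0.2 F [-0.1  0.7  0.1]
now tray [-12.6  -0. ] [ 524.4 -143.6  229.6] -> shift cm [ 0.48  0.1  14.96] turn -0.3 t 1.82 gap -0.2 F [0.7 0.1 0.4]
```

View pics/w1.png

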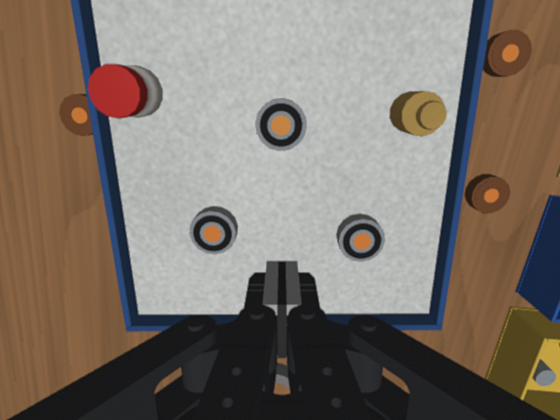

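The wrist view shows the closed fingers at column 282, in line with the middle bearing at (281,125). The jar at (120,90) and the weight at (418,113) are well clear. Lowering now.

>>> apply_moves(plan=[[0,[0.2,0.1,4],0],[0,[0.4,0.1,8],0],[0,[0.4,0.1,12],0],[0,[0.4,0.1,14.5],0],[0,[0.4,0.1,14.9],0]])

```text
time_s: 2.23
position: [521.1, -137.1, 75.6]
ee_rot: [-3.131, -0.004, 1.68]
force: [0.2, -0.2, -0.1]
finger_gap: 0.1
```

```bash
python3 -c "
from h import *
go((52,-0.6),80)
cv2.imwrite('pics/s2.png',bot.camera('side')[:,:,::-1])
"
```

```text
now tray [-5.8  2.6] [ 521.1 -137.1   75.6] -> shift cm [ 5.79  0.29 -0.42] turn -0.3 t 2.23 gap 0.1 F [ 0.2 -0.2 -0.1]
```

View pics/s2.png

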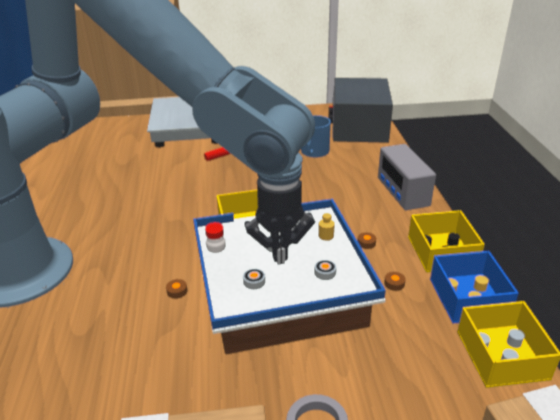

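The side view shows the fingertips at (280,258), just above the floor and behind the middle bearing, with no contact force. I'll raise slightly and push.

>>> apply_moves(plan=[[0,[0.6,0.2,-0.4],0],[0,[1.4,0.3,-0.4],0],[0,[2.2,0.3,-0.4],0],[0,[3.1,0.3,-0.4],0],[0,[4,0.3,-0.4],0]])

```text
time_s: 2.7
position: [521.9, -97.2, 83.3]
ee_rot: [-3.136, -0.001, 1.68]
force: [0.5, -1.2, 1.5]
finger_gap: -0.5
```

```bash
python3 -c "
from h import *
go((125,0),81)
cv2.imwrite('pics/w3.png',bot.camera('wrist')[:,:,::-1])
"
```

```text
now tray [33.8 -2.8] [521.9 -97.2  83.3] -> shift cm [ 9.12 -0.31  0.23] turn -0.2 t 2.7 gap -0.5 F [ 0.5 -1.2  1.5]
```

View pics/w3.png

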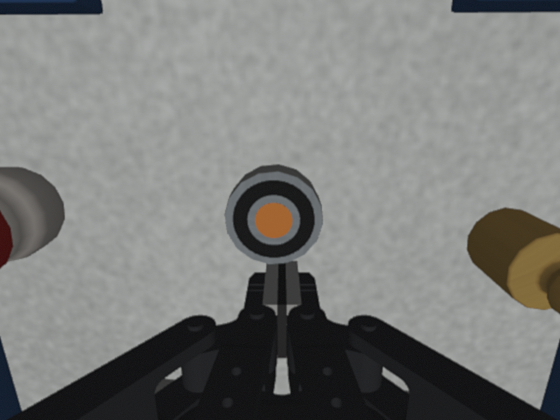

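The bearing is against the fingers, about 3 mm to the left: bearing at (274,220), fingers at column 282. I'll push on with a small correction.

>>> apply_moves(plan=[[0,[0.8,-0.2,0.1],0],[0,[1.7,-0.3,0.2],0],[0,[2.6,-0.3,0.2],0],[0,[3.5,-0.3,0.2],0],[0,[4.4,-0.3,0.2],0]])

```text
time_s: 3.17
position: [513.0, -51.2, 80.6]
ee_rot: [-3.134, -0.003, 1.681]
force: [0.7, -0.3, 0.3]
finger_gap: -0.1
```

>>> apply_moves(plan=[[0,[0.8,0,0],0],[0,[1.7,0,0],0],[0,[2.6,0,0],0],[0,[3.5,0,0],0],[0,[4.4,0,0],0]])

```text
time_s: 3.58
position: [508.0, -6.6, 80.7]
ee_rot: [-3.134, -0.003, 1.681]
force: [0.5, -1.7, 0.9]
finger_gap: -0.0
```

```bash
python3 -c "
from h import *
go((150,0),81)
cv2.imwrite('pics/w4.png',bot.camera('wrist')[:,:,::-1])
"
```

```text
now tray [125.4   0.7] [508.   -6.6  80.7] -> shift cm [ 2.46  0.07 -0.02] turn -0.2 t 3.58 gap -0.0 F [ 0.5 -1.7  0.9]
```

View pics/w4.png

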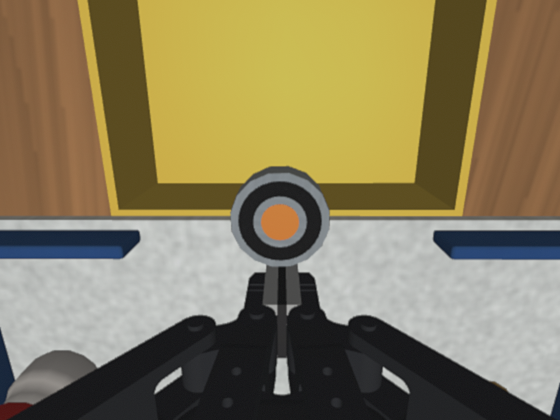

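The bearing at (280,221) is centred on the tray edge with the bin beyond. One more short push should drop it.

>>> apply_moves(plan=[[0,[0.8,0,0],0],[0,[1.6,0,0],0],[0,[2.3,0,0],0],[0,[2.5,0,0],0],[0,[2.5,0,-1],0]])

```text
time_s: 4.05
position: [503.2, 20.5, 89.0]
ee_rot: [-3.129, -0.005, 1.683]
force: [0.2, -0.3, -0.8]
finger_gap: -0.2
```

>>> apply_moves(plan=[[0,[-0.4,0,-3],0],[0,[-0.8,0,-6],0],[0,[-1,0,-9],0],[0,[-4,0,-9],0],[0,[-8,0,-9],0]])

```text
time_s: 4.47
position: [514.9, -59.2, 182.4]
ee_rot: [-3.135, -0.003, 1.687]
force: [0.3, -0.3, -1.1]
finger_gap: -0.2
```

```bash
python3 -c "
from h import *
cv2.imwrite('pics/t5.png',bot.camera('top')[:,:,::-1])
cv2.imwrite('pics/w5.png',bot.camera('wrist')[:,:,::-1])
# C: push line from (-48.4,58.3) to (160,15)
c=np.array([-48.4,58.3]);d=np.array([160,15])-c;a=np.degrees(np.arctan2(d[1],d[0]));d/=np.linalg.norm(d)
print(a,c-d*42);go(c-d*42,170,a)
"
```

```text
-11.737544376101992 [-89.52176821  66.84401422]
now tray [67.9  0.9] [514.4 -63.7 180.5] -> shift cm [-15.79  -6.47   1.08] turn 11.3 t 4.57 gap 0.4 F [0.5 1.1 1. ]
```

View pics/t5.png

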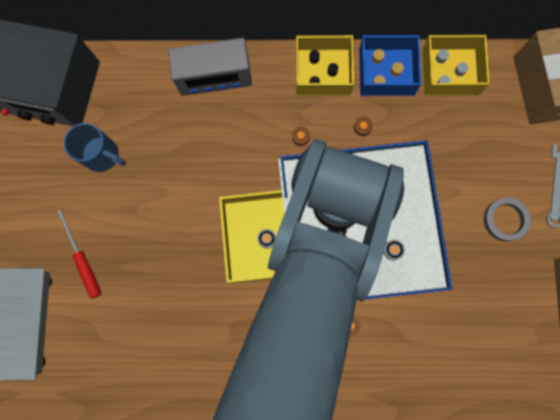

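View pics/w5.png

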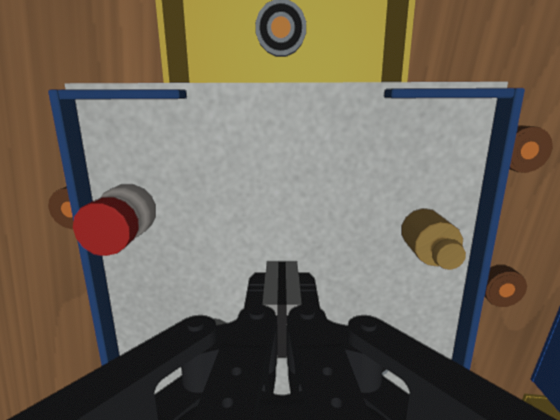

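The first bearing lies flat in the bin, at (266,239) in the top view and (281,27) in the wrist view. Next is the jar-side bearing, pushed along a line turned 11.7°.

>>> apply_moves(plan=[[0,[-3.5,-1.6,0],6],[0,[-7.5,-3.1,0],11],[0,[-11.5,-4.7,0],11],[0,[-15,-6.3,0],11],[0,[-15.8,-6.5,0],11]])

```text
time_s: 4.98
position: [465.1, -232.3, 181.7]
ee_rot: [-3.132, 0.002, 1.48]
force: [-0.4, -0.1, -0.1]
finger_gap: -0.0
```

```bash
python3 -c "
from h import *
cv2.imwrite('pics/w6.png',bot.camera('wrist')[:,:,::-1])
c=np.array([-48.4,58.3]);d=np.array([160,15])-c;a=np.degrees(np.arctan2(d[1],d[0]));d/=np.linalg.norm(d)
go(c-d*42,81,a)
"
```

```text
now tray [-93.2  68.3] [ 465.7 -231.4  181.5] -> shift cm [ 0.4   0.16 10.05] turn 0.0 t 5.03 gap -0.4 F [-0.3 -1.6  0.1]
```

View pics/w6.png

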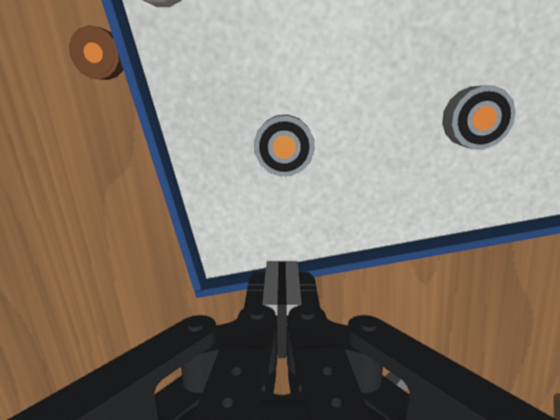

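The bearing at (284,147) lines up with the fingers at column 282, and the rim is clear. Lowering, then pushing.

>>> apply_moves(plan=[[0,[0.3,0.1,3.5],0],[0,[0.3,0.1,7],0],[0,[0.3,0.1,9],0],[0,[0.3,0.1,9.8],0],[0,[0.3,0.1,9.8],0]])

```text
time_s: 5.45
position: [465.0, -226.5, 81.6]
ee_rot: [-3.129, -0.002, 1.481]
force: [-0.2, -0.2, 0.2]
finger_gap: -0.0
```

```bash
python3 -c "
from h import *
c=np.array([-48.4,58.3]);d=np.array([160,15])-c;a=np.degrees(np.arctan2(d[1],d[0]));d/=np.linalg.norm(d)
go(c+d*20,81,a)
"
```

```text
now tray [-88.3  68.4] [ 465.  -226.5   81.6] -> shift cm [6.11 0.19 0.07] turn 0.1 t 5.45 gap -0.0 F [-0.2 -0.2  0.2]
```

>>> apply_moves(plan=[[0,[0.8,0.1,0],0],[0,[1.6,0.1,0],0],[0,[2.4,0.1,0],0],[0,[3.2,0.1,0],0],[0,[4,0.1,0],0]])

```text
time_s: 5.87
position: [470.5, -186.2, 82.9]
ee_rot: [-3.131, -0.001, 1.482]
force: [0.0, 0.4, 0.8]
finger_gap: 0.2
```

```bash
python3 -c "
from h import *
cv2.imwrite('pics/w7.png',bot.camera('wrist')[:,:,::-1])
go((50,45),81,-11.7)
"
```

```text
now tray [-47.4  58.6] [ 470.1 -184.8   82.4] -> shift cm [ 9.82 -0.62  0.17] turn 0.1 t 5.92 gap -0.4 F [0.8 1.4 0.3]
```

View pics/w7.png

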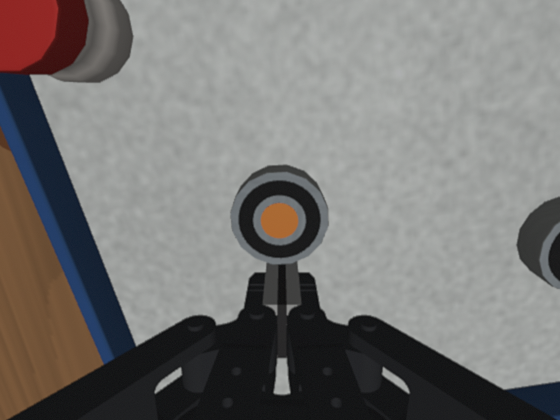

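The bearing at (280,220) is in contact and centred. Pushing straight along the tool x axis.

>>> apply_moves(plan=[[0,[0.9,0,0],0],[0,[1.9,0,0.1],0],[0,[2.9,0,0.1],0],[0,[3.9,0,0.1],0],[0,[4.9,0,0.1],0]])

```text
time_s: 6.33
position: [474.5, -135.0, 81.5]
ee_rot: [-3.13, -0.002, 1.482]
force: [0.3, -0.7, -0.1]
finger_gap: -0.0
```

>>> apply_moves(plan=[[0,[1,0,0],0],[0,[2,0,0],0],[0,[3,0,0],0],[0,[4,0,0],0],[0,[5,0,0],0]])

```text
time_s: 6.75
position: [478.9, -84.1, 81.5]
ee_rot: [-3.129, -0.002, 1.482]
force: [-0.5, -0.5, 0.5]
finger_gap: 0.1
```

```bash
python3 -c "
from h import *
cv2.imwrite('pics/w8.png',bot.camera('wrist')[:,:,::-1])
go((125,20),81,-11.7)
"
```

```text
now tray [53.1 38.5] [478.7 -82.7  81.3] -> shift cm [7.42 0.38 0.05] turn 0.2 t 6.8 gap 0.0 F [-0.3  1.6  0.3]
```

View pics/w8.png

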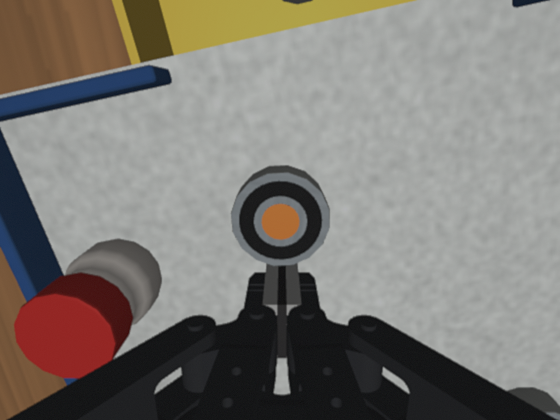

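Still centred, with the jar clear on the left. Pushing the rest of the way to the edge and over.

>>> apply_moves(plan=[[0,[1,0,0],0],[0,[2,0,0],0],[0,[3,0,0],0],[0,[4,0,0],0],[0,[5,0,0],0]])

```text
time_s: 7.22
position: [483.0, -31.8, 81.4]
ee_rot: [-3.129, -0.004, 1.483]
force: [-0.8, -0.6, -0.3]
finger_gap: -0.2
```

>>> apply_moves(plan=[[0,[1,0,0],0],[0,[2,0,0],0],[0,[3,0,0],0],[0,[4,0,0],0],[0,[4.6,0,0],0]])

```text
time_s: 7.63
position: [487.0, 15.4, 81.5]
ee_rot: [-3.128, -0.004, 1.484]
force: [0.5, -0.1, 0.1]
finger_gap: -0.0
```

```bash
python3 -c "
from h import *
cv2.imwrite('pics/w9.png',bot.camera('wrist')[:,:,::-1])
go((150,20),81,-11.7)
"
```

```text
now tray [150.   19.1] [487.   15.8  81.5] -> shift cm [-0.02 -0.08  0.05] turn 0.3 t 7.68 gap -0.3 F [0.7 0.4 0.3]
```

View pics/w9.png

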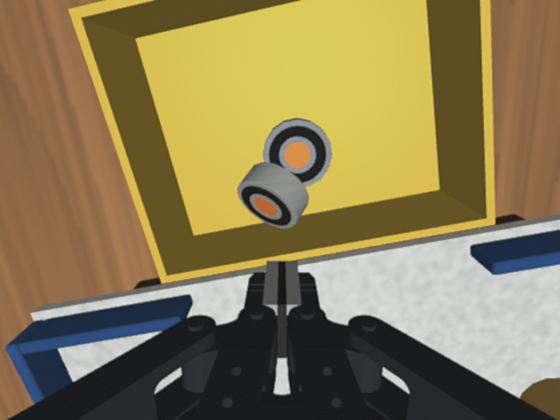

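Two bearings are now in the bin, the second still tumbling in at (272,195). I'll lift and go for the weight-side one.

>>> apply_moves(plan=[[0,[-0.5,0,-3],0],[0,[-1,0,-6.5],0],[0,[-1.5,0,-10],0],[0,[-5,1,-10.5],0],[0,[-9,2,-10.5],0]])

```text
time_s: 8.1
position: [502.7, -76.5, 189.8]
ee_rot: [-3.136, -0.002, 1.489]
force: [1.6, 0.4, -0.2]
finger_gap: 0.1
```

```bash
cat >>h.py <<'E'
cA=np.array([-56.6,-69.]);dA=np.array([160,-15])-cA;aA=np.degrees(np.arctan2(dA[1],dA[0]));dA/=np.linalg.norm(dA)
E
python3 -c "
from h import *
cv2.imwrite('pics/t10.png',bot.camera('top')[:,:,::-1])
print(aA);go(cA-dA*42,185,aA)
"
```

```text
13.998892899871118
now tray [49.4 14.6] [502.9 -83.6 188.6] -> shift cm [-12.49  12.14   0.3 ] turn -25.6 t 8.15 gap 0.0 F [-0.8 -5.3  1.5]
```

View pics/t10.png

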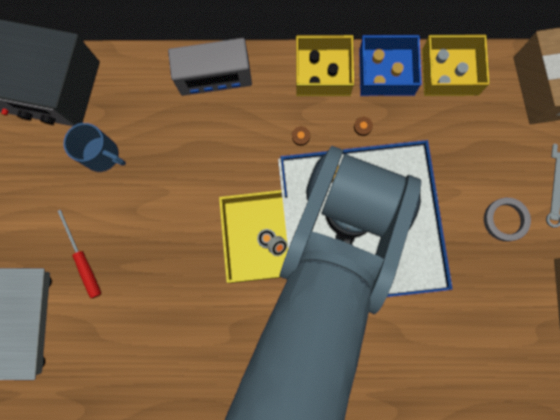

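Both bearings are in the bin at (266,238) and (279,246), the second leaning on the first.

>>> apply_moves(plan=[[0,[-2.5,2.4,0],-7],[0,[-5,4.9,0],-14],[0,[-7.7,7.5,0],-21],[0,[-10.5,10.2,0],-25.6],[0,[-12.5,12.1,0],-25.6]])

```text
time_s: 8.57
position: [613.6, -221.5, 187.5]
ee_rot: [-3.135, -0.001, 1.93]
force: [0.3, -0.5, -0.0]
finger_gap: -0.2
```

```bash
python3 -c "
from h import *
cv2.imwrite('pics/w11.png',bot.camera('wrist')[:,:,::-1])
go(cA-dA*42,81,aA)
"
```

```text
now tray [-103.6  -81. ] [ 615.2 -224.8  187.6] -> shift cm [ 0.67  0.03 10.66] turn -0.2 t 8.62 gap -0.3 F [-4.3 -1.9  0.6]
```

View pics/w11.png

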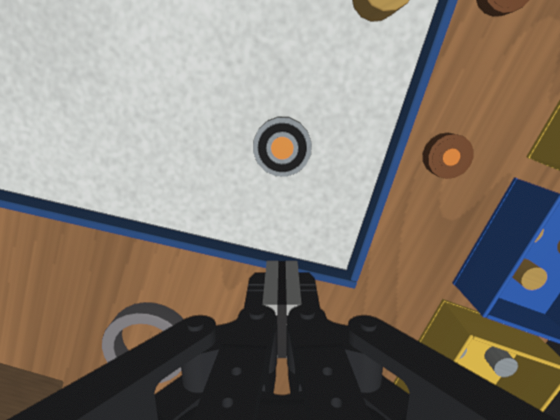

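The bearing at (282,147) is in line with the fingers. Lowering.

>>> apply_moves(plan=[[0,[0.6,0,3.5],0],[0,[0.6,0,7],0],[0,[0.6,0,9.5],0],[0,[0.6,0,10.4],0],[0,[0.6,0,10.4],0]])

```text
time_s: 9.03
position: [610.6, -218.4, 80.1]
ee_rot: [-3.132, -0.003, 1.925]
force: [-1.1, -0.5, -0.7]
finger_gap: 0.1
```

>>> apply_moves(plan=[[0,[0.8,0,0],0],[0,[1.6,0,0],0],[0,[2.4,0,0],0],[0,[3.2,0,0],0],[0,[4,0,0],0]])

```text
time_s: 9.45
position: [597.3, -180.3, 81.9]
ee_rot: [-3.134, -0.001, 1.926]
force: [-0.2, -1.4, 1.1]
finger_gap: -0.1
```

```bash
python3 -c "
from h import *
cv2.imwrite('pics/w12.png',bot.camera('wrist')[:,:,::-1])
go(cA+dA*185,81,aA)
"
```

```text
now tray [-55.8 -67.7] [ 596.5 -178.9   81.3] -> shift cm [18.39  0.07  0.08] turn -0.1 t 9.5 gap 0.1 F [ 1.1  0.9 -0.3]
```

View pics/w12.png

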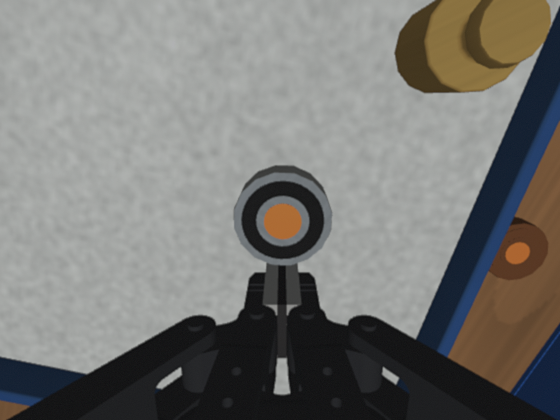

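In contact and centred at (282,222). The weight at (450,50) is clear to the right of the path.

>>> apply_moves(plan=[[0,[0.9,0,0],0],[0,[1.9,0,0],0],[0,[2.9,0,0],0],[0,[3.9,0,0],0],[0,[4.9,0,0],0]])

```text
time_s: 9.92
position: [579.2, -132.0, 81.6]
ee_rot: [-3.133, -0.003, 1.927]
force: [0.0, -0.5, 1.4]
finger_gap: -0.1
```

>>> apply_moves(plan=[[0,[1,0,0],0],[0,[2,0,0],0],[0,[3,0,0],0],[0,[4,0,0],0],[0,[5,0,0],0]])

```text
time_s: 10.33
position: [561.2, -84.0, 81.5]
ee_rot: [-3.132, -0.003, 1.927]
force: [0.1, -0.2, -1.1]
finger_gap: -0.3
```

```bash
python3 -c "
from h import *
cv2.imwrite('pics/w13.png',bot.camera('wrist')[:,:,::-1])
go(cA+dA*205,81,aA)
"
```

```text
now tray [ 44.  -42.7] [560.5 -82.5  81.2] -> shift cm [10.1   0.11  0.06] turn -0.1 t 10.38 gap -0.1 F [0.4 1.3 0.5]
```

View pics/w13.png

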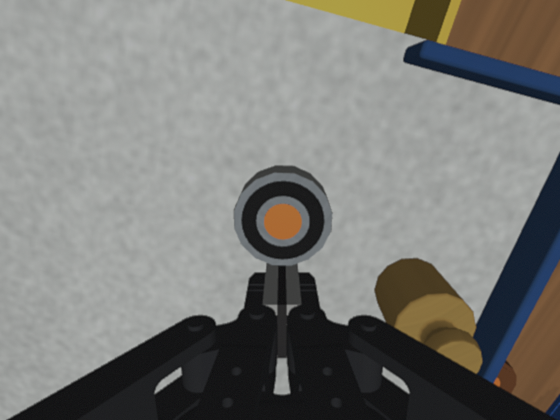

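Before going on, I'll check that the gripper linkage clears the weight.

```bash
python3 -c "
from h import *
i=bot.camera('side')[:,:,::-1]
cv2.imwrite('pics/s14.png',cv2.resize(i[160:340,180:400],None,fx=3,fy=3,interpolation=cv2.INTER_CUBIC))
print(bot.observe()['force'].round(1))
"
```

```text
[ 0.4 -1.4  0.2]
```

View pics/s14.png

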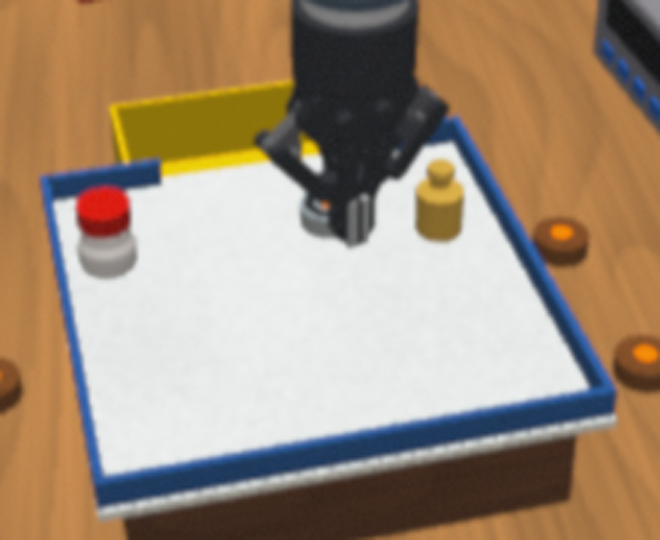

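The linkage clears the knob and the weight stands untouched. Finishing the push.

>>> apply_moves(plan=[[0,[1,0,0],0],[0,[2,0,0],0],[0,[3,0,0],0],[0,[4,0,0],0],[0,[5,0,0],0]])

```text
time_s: 10.85
position: [542.9, -35.6, 81.4]
ee_rot: [-3.132, -0.004, 1.928]
force: [0.4, -1.2, 0.2]
finger_gap: -0.1
```

>>> apply_moves(plan=[[0,[1,0,0],0],[0,[2,0,0],0],[0,[3,0,0],0],[0,[4,0,0],0],[0,[5.3,0,0],0]])

```text
time_s: 11.27
position: [524.1, 14.9, 81.6]
ee_rot: [-3.132, -0.004, 1.928]
force: [-0.1, 0.7, -0.6]
finger_gap: 0.1
```

```bash
python3 -c "
from h import *
cv2.imwrite('pics/w15.png',bot.camera('wrist')[:,:,::-1])
go(cA+dA*205,81,aA)
"
```

```text
now tray [147.  -16.6] [522.9  16.9  81.2] -> shift cm [-0.52  0.16  0.02] turn 0.0 t 11.32 gap -0.2 F [-0.2  3.2  0.1]
```

View pics/w15.png

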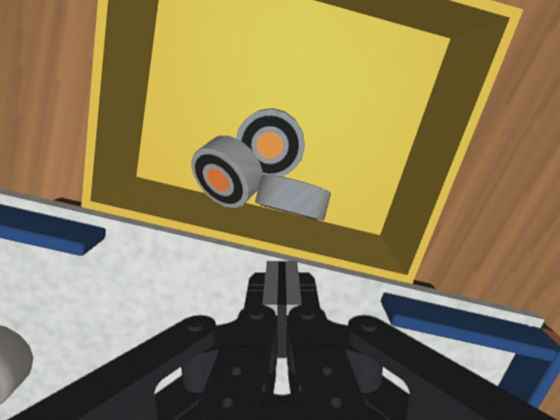

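All three are in the bin. I'll lift clear and check that they have settled.

>>> apply_moves(plan=[[0,[0,0,-3],0],[0,[0,0,-7],0],[0,[0,0,-11],0],[0,[0,0,-14],0],[0,[0,0,-15],0]])

```text
time_s: 11.73
position: [527.2, 16.6, 237.3]
ee_rot: [-3.139, -0.001, 1.929]
force: [-0.1, -0.3, 1.0]
finger_gap: -0.0
```

>>> apply_moves(plan=[[0,[-2,0,0],0],[0,[-5,0,0],0],[0,[-7,0,0],0],[0,[-7,0,0],0],[0,[-7,0,0],0]])

```text
time_s: 12.15
position: [551.3, -49.1, 236.0]
ee_rot: [-3.137, -0.002, 1.928]
force: [-0.1, 1.0, -0.2]
finger_gap: -0.1
```

>>> apply_moves(plan=[[0,[0,0,0],0],[0,[0,0,0],0],[0,[0,0,0],0],[0,[0,0,0],0],[0,[0,0,0],0]])

```text
time_s: 12.57
position: [551.2, -48.6, 236.0]
ee_rot: [-3.137, -0.003, 1.929]
force: [1.0, 0.3, -0.3]
finger_gap: 0.1
```

```bash
python3 -c "
from h import *
a=bot.camera('wrist')[:,:,::-1]
cv2.imwrite('pics/w16.png',a)
s=bot.camera('side')[:,:,::-1]
t=bot.camera('top')[:,:,::-1]
b=bot.camera('wrist')[:,:,::-1]
print(np.abs(a.astype(int)-b).max())
cv2.imwrite('pics/st16.png',np.hstack([cv2.resize(s[160:340,180:360],(400,400)),cv2.resize(t[130:310,200:380],(400,400))]))
for u,v in ((266,238),):print(to_tray(ray('top',(u,v),20)))
o=bot.observe();print(o['time_s'],o['position'],o['force'])
"
```

```text
57
[193.77053183   1.20595356]
12.7667 [551.27995364 -49.02290322 236.08430975] [-0.2630947   0.21117604  0.13514348]
```

View pics/w16.png

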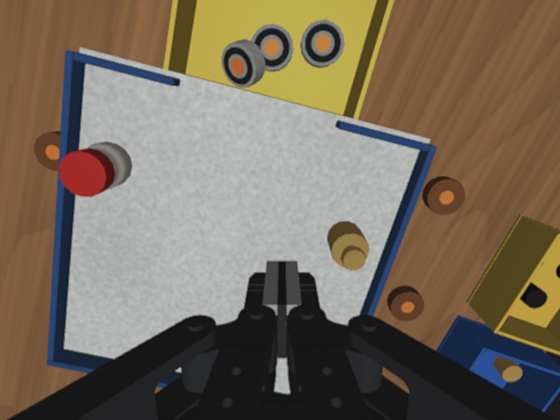

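View pics/st16.png

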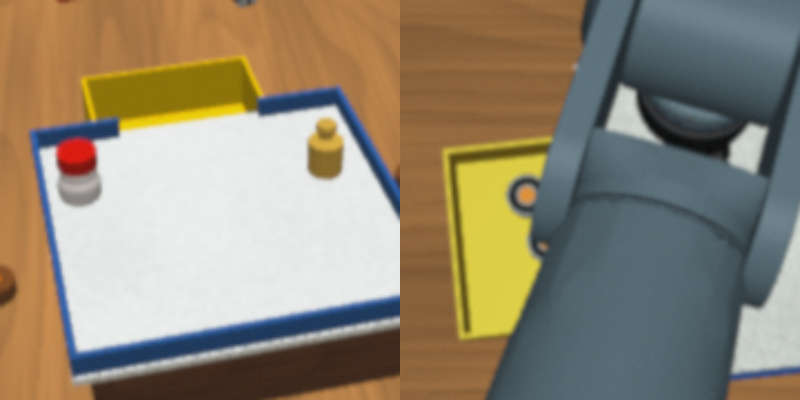

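All three bearings are in the bin: two flat at (323,42) and (272,47), and one leaning at (240,64). The weight and jar are upright. I'll check the numbers and the rest state before handing in.

```bash
python3 -c "
from h import *
for i in range(2):
    im=bot.camera('wrist')
    for ce,a in orange(im):
        if ce[1]<100 and 180<ce[0]<380 and a<2000:
            print(ce.round(1),a,'bin frame',(to_tray(ray('wrist',ce,26))-[211,0]).round(0))
    [bot.camera('side') for _ in range(6)]
s=bot.camera('side')[:,:,::-1].astype(int); s0=cv2.imread('pics/side0.png').astype(int)
for n,(x,y,w,h) in dict(jar=(200,215,30,40),weight=(315,208,24,34)).items():
    r=cv2.matchTemplate(s[y-8:y+h+8,x-8:x+w+8].astype(np.uint8),s0[y:y+h,x:x+w].astype(np.uint8),cv2.TM_CCOEFF_NORMED)
    _,v,_,l=cv2.minMaxLoc(r);print(n,v,'pixel shift',l[0]-8,l[1]-8)
"
```

```text
[322.3  42.2] 210 bin frame [ -4. -42.]
[271.3  46.6] 209 bin frame [-19.   2.]
[237.   65.3] 165 bin frame [-41.  29.]
[322.4  42.1] 215 bin frame [ -4. -42.]
[271.3  46.4] 210 bin frame [-18.   2.]
[237.1  65.3] 165 bin frame [-42.  29.]
jar 0.9998232126235962 pixel shift 0 0
weight 0.9998962879180908 pixel shift 0 0
```

```bash
python3 -c "
from cell import bot
print(bot.hand_in())"
```

```text
the job is handed in; nothing more can be done
None
```

I pushed the three steel bearings out through the gap one at a time with the closed fingers. All three are in the yellow bin, and the job was handed in at about 13.5 s of the 70 s allowed.

- **Bearings:** my last wrist images put them at about (-4, -42), (-19, 2) and (-42, 29) mm in the bin frame, inside its walls. Two lie flat and one leans on its neighbour. They did not move between two images about 0.35 s apart. The leaning one's position assumes a height of 26 mm, so it is less exact, but it has about 20 mm to spare.
- **Weight and jar:** both stand upright, with no pixel shift against the first side picture.
- **Arm:** it was clear of everything, with its tip about 160 mm above the tray floor. The readings I took stayed below about 6 N.
- **Checks that disagreed:**
  - The tray fit left about 2 mm of error.
  - The weight and jar positions differed by about 6 mm along the push direction between the top and side cameras, so I kept wide clearance.
  - Two wrist images before the final check differed by up to 57 grey levels at some pixels. I think that was slight arm creep, and the later pair showed the bearings steady.

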